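# Find the high spot of a peeler drum

### The arm

A 6-joint arm with a two-finger parallel gripper is mounted at the origin on the work surface. World frame = base frame: x ahead of the robot, y to its left, z up, the work surface at z = 0. Lengths are in m, angles in rad, forces in N, time in s.
With the tool pointing down it reaches from about 0.35 to 0.975 m from the base axis. Payload 4.9 kg.
Tool frame: the origin (TCP) lies midway between the tips of the shut fingers; the grasp point (between the pads) lies behind it (manip.grasp_offset is the y of the grasp point in the tool frame, in m); y points along the fingers, z is the direction in which the jaws open and shut, and the axes are right-handed (so a half turn about y gives the same grasp; the last joint's range is limited). The gripper opens to 85 mm and grips with 20 to 120 N. Pads are 22 mm wide; open, the fingers measure 114 mm over their backs; the gripper's body (76 mm by 85 mm) begins 54 mm behind the grasp point. The pads swing forward as they close: fully open they stand 13 mm farther back than shut.
Start: joints at [-0.119, 0.053, 1.613, -0, 1.476, -0.119], TCP at [0.625, 0, 0.231] pointing down, gripper open.
Joint ranges: [-3.01, 3.01], [-1.01, 2.22], [0.06, 2.58], [-1.02, 4.17], [0.09, 2.62], [-3.14, 3.14]. Speed limits (rad/s): [2.57, 2.57, 3.14, 3.14, 3.14, 3.14].

### API

Orientations are given as a unit quaternion [w, x, y, z].
In Python, from plant import manip gives the robot as it stands. The module is installed in compiled form; this text tells all that it offers.
- The arm moves only by the shell command python3 -m jog 'ROWS'. ROWS is a JSON object of lists of equal length, an entry for each row: "offset": the shift along the world's x, y, z in units of 50 mm (1.0 is 50 mm), a list of three; "angular": the turn, a rotation vector about the world's x, y, z in units of 6 degrees (1.0 is 6 degrees), a list of three; "jaw": the finger opening in mm, from 0 to 85.4. In form: {"offset": [[tx, ty, tz], ...], "angular": [[ax, ay, az], ...], "jaw": [jaw, ...]}. A call has 1 to 12 rows; each row shifts and turns the commanded pose from where the row before left it; what a row does not reach is not made up. A row lasts 1/10 s, in which the tool goes at most 50 mm and 8.59 degrees, less where a joint would pass 70% of its speed; a pose out of reach is approached as far as the arm can. A call is refused whole if a number of a shift passes 1 or a number of a turn 1, either way. A call with a gripper value outside its range is refused whole. The fingers move at their own pace and stop on an object; the grip force is fixed at half the most. Time passes only in rows, so rows that do not move let the fingers close. It gives the time, the measured TCP pose, the force and the opening at its end, in the units of the state.
- manip.state(): the state, without advancing time (a new reading comes with each control period).
- manip.grab_frame(name): name is "scene" or "side" or "wrist"; returns the picture (400x640x3 uint8, blue, green, red); there is no depth.
- manip.camera_model(name): a dict with "fx", "fy", "cx", "cy" (pixels), "rvec" (rotation vector, rad) and "tvec" (3), from world to camera coordinates, as OpenCV has them; the wrist camera has in their place "mount" (4x4, takes a point from camera to tool coordinates, whose origin is the TCP and whose axes are the tool frame's). Camera axes: x right, y down, z forward; pixel columns grow to the right and rows downward; lengths in m; the calibration is good to about 2 mm. A picture is of the moment at which its call begins: read the wrist's pose just before it. camera_model takes no time and is no camera call.
- manip.job_done(): hands the job in, once; it reports no verdict.
The state is a dict: "time": time; "joint_pos": joint angles; "joint_vel": joint speeds; "joint_efforts": joint torques, N m; "tool_pos": TCP position; "tool_rot": TCP orientation; "contact_force": force on the tool from outside, world axes, zero at the start; "ft_torque": the same for the moment, N m; "gripper_width": opening from 0.0 (shut) to 1.0 (fully open).
Only numpy, scipy, OpenCV 4.12 (cv2) and the standard library are available. Lean on these libraries where they do the work, as an engineer would, in place of code of your own. Each camera call takes 0.05 s, during which the arm holds its last target.

### The job

The wooden drum on this fruit-peeler spindle runs off centre. Press the gauge's black push knob down until the sprung plunger meets the drum and the needle has gone round about a quarter turn; then turn the spindle in its V-block by the four-spoke handle until the drum's highest place is under the plunger, where the needle reads most, and leave it there with everything let go. Be gentle: do not lift the spindle out of the V, do not run the plunger to the end of its travel, and leave the tools lying about alone.

Things in the scene. Friction and masses are not known exactly. Their poses are not given: they have to be found in the camera images.
- vblock: Fixed steel V-block, base plate 110 x 230 x 15 mm; origin at the centre of its underside on the worktop. Two oiled V saddles, 25 mm wide, centred 85 mm either side of the origin along its y, hold the spindle with its axis 85 mm above the worktop along the V-block's y. Its -x side faces the robot; 'away from the robot' below means its +x.
- spindle: Loose steel spindle, 24 mm diameter, 260 mm long, about 0.92 kg in all; origin on its axis, midway between the saddles; its y axis runs along it. It lies in the V by its weight alone, turns with a little friction and stays where it is left. Handle at the -y end; the four spokes point along the body's +-x and +-z, so at the start one is upright.
- drum_axis (a point): Point on the spindle axis in the middle of its wooden drum (56 mm diameter, 36 mm wide), which is fixed 5 mm off centre, so its top lies 23 to 33 mm above the axis as it turns. The high spot's angle must be felt with the gauge. It starts 57 to 149 deg from the top on the robot's side: it comes up when the top of the handle is pushed away from the robot.
- handle (a point): Middle of the four-spoke handle, on the spindle axis 140 mm from the drum's middle: hub 32 mm diameter, 26 mm long; round rubber-sleeved spokes 11 mm thick whose ends reach 58 mm from the axis. Push an upright spoke sideways (1 to 2 N) with the fingertips between hub and end and it leans away and turns the spindle; pushing on the end of one that leans over 40 deg towards you only jams. Knocks (over 20 N) or hard shoves that ride the spindle up the V do not do.
- gauge: Fixed gauge stand: steel base 90 x 65 x 14 mm, round 20 mm column 254 mm high; origin at the centre of its underside, 160 mm from the drum's middle towards the V-block's +y.
- push (a point): Centre of the flat top of the black push knob (28 mm diameter, stands 33 mm above the carriage arm) of the gauge's sliding carriage. Pushing it straight down lowers the carriage with dial and plunger; sliding friction is about 7 N less the 2 N weight, and it stays where it is left.
- carriage (a joint): How far the carriage has been lowered, m: 0 at the top, 0.045 at its end stop; 0 to 0.008 at the start.
- plunger: Sprung steel plunger under the dial, rod of 6 mm with a ball end of 8 mm; can be pushed 21 mm up into the dial, spring 0.5 N at first and 1.7 N at the end. It starts some 10 to 30 mm above the drum.
- tip (a point): Lowest point of the plunger's ball end, above the drum's middle.
- needle (a joint): Angle of the needle on the round, upward-facing dial (64 mm diameter), rad, clockwise seen from above, 0 pointing to the gauge's +x with the plunger free: 0.25 rad for each mm the plunger is pushed in, 5.25 rad at the end of its travel.
- screwdriver: Bystander: screwdriver, about 0.2 m long, lying on the worktop on the robot's side of the V-block
- spare_collar: Bystander: spare wooden collar, ring of 52 mm outer diameter and 20 mm high, lying flat beyond the V-block
- wrench: Bystander: steel wrench lying flat beyond the V-block
There are look-alikes about, which are no part of the job. What is shaped like the gauge but purple or red is not meant.

How it is judged:
By the outcome, as a careful person would: the job done as asked, in the order asked, and still so for the second after the job is handed in, with the robot touching nothing.
It also fails if it takes over 72 s, if anything falls off the work surface, if the arm or the gripper's body presses on something with over 40 N, if the wrist force passes 120 N, or if a joint passes its speed limit or range.

## Working session

There is one attempt and no reset: what is moved stays moved. The work goes in short steps, Python scripts to look and compute and a shell command to move; the robot and the scene stay as the last step left them, time stands still between calls to the robot, and variables do not carry over. Pictures are saved under pics/ and viewed, and the job is handed in when it is done.

```bash
mkdir -p pics; ls; cat > h.py <<'E'
import numpy as np, cv2
from plant import manip
from scipy.spatial.transform import Rotation as R
def model(n):
    m=manip.camera_model(n); K=np.array([[m['fx'],0,m['cx']],[0,m['fy'],m['cy']],[0,0,1.]])
    if 'rvec' in m:
        Rm=cv2.Rodrigues(np.array(m['rvec'],float))[0]; t=np.array(m['tvec'],float).ravel()
    else:
        s=manip.state(); q=s['tool_rot']; T=np.eye(4); T[:3,:3]=R.from_quat([q[1],q[2],q[3],q[0]]).as_matrix(); T[:3,3]=s['tool_pos']
        W=np.linalg.inv(T@np.array(m['mount'])); Rm=W[:3,:3]; t=W[:3,3]
    return K,Rm,t
def proj(M,p):
    K,Rm,t=M; c=Rm@np.array(p,float)+t; u=K@c; return u[:2]/u[2]
def onz(M,uv,z):
    K,Rm,t=M; d=Rm.T@np.linalg.solve(K,[uv[0],uv[1],1.]); o=-Rm.T@t
    return o+d*(z-o[2])/d[2]
def tri(M1,a,M2,b):
    A=[];B=[]
    for M,uv in((M1,a),(M2,b)):
        K,Rm,t=M; d=Rm.T@np.linalg.solve(K,[uv[0],uv[1],1.]); d/=np.linalg.norm(d); o=-Rm.T@t
        P=np.eye(3)-np.outer(d,d); A.append(P);B.append(P@o)
    x,r,_,_=np.linalg.lstsq(np.vstack(A),np.hstack(B),rcond=None); return x, (float(r[0])**.5 if len(r) else 0)
E
python3 - <<'E'
from h import *
for n in("scene","side","wrist"): cv2.imwrite(f'pics/a_{n}.png',manip.grab_frame(n))
s=manip.state(); print(s); print(manip.grasp_offset)
for n in ("scene","side"):
    K,Rm,t=model(n); print(n,-Rm.T@t,Rm[2])
E
```

```text
pics
{'time': 0.15, 'joint_pos': array([-1.18993292e-01,  5.32230967e-02,  1.61397297e+00, -1.07172192e-05,
        1.47603666e+00, -1.18996053e-01]), 'joint_vel': array([-0.00037698, -0.00137805, -0.00508427, -0.00115343,  0.00077616,
        0.0003918 ]), 'joint_efforts': array([ 5.10442842e-04, -3.94241810e+01, -3.70721948e+01, -1.15854355e-04,
        4.61802789e-03,  5.00508997e-05]), 'tool_pos': array([6.24505668e-01, 6.07070476e-05, 2.30337725e-01]), 'tool_rot': array([ 0.49963937, -0.50036219,  0.50045235, -0.49954542]), 'contact_force': array([-0.93542089,  0.13524346, -0.31862199]), 'ft_torque': array([ 0.0351623 ,  0.02069664, -0.0285331 ]), 'gripper_width': 1.001090156472235}
-0.0187
scene [1.12587303 0.36622842 0.63141936] [-0.77008999 -0.34557989 -0.53622379]
side [0.225487   0.88794409 0.84207061] [ 0.23085361 -0.7482308  -0.62197852]
```

View pics/a_scene.png

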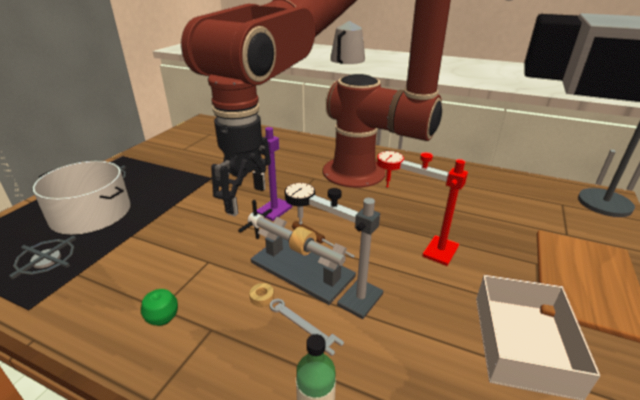

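View pics/a_side.png

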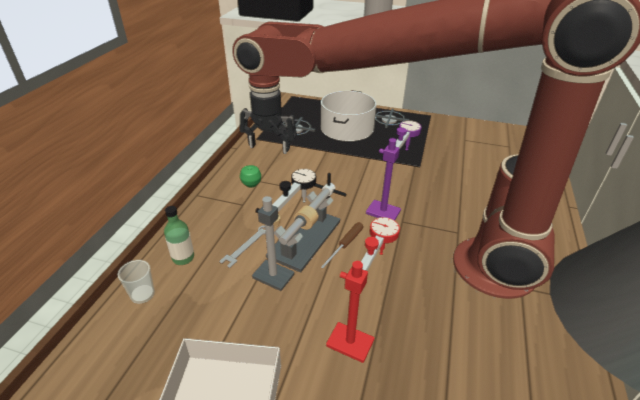

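View pics/a_wrist.png

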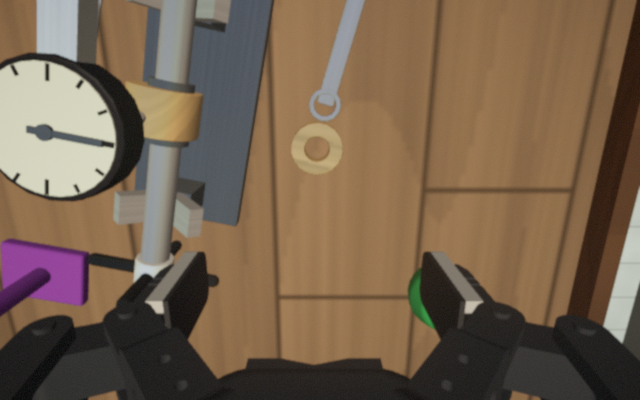

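Gauge candidates in the scene view: grey stand with the black knob at (335,195), purple stand at (270,135), red stand with the red knob at (427,160). By the description it is the grey one, so I'll check it in close crops.

```bash
python3 - <<'E'
import cv2
a=cv2.imread('pics/a_scene.png')[170:320,230:400]; cv2.imwrite('pics/b1.png',cv2.resize(a,None,fx=4.5,fy=4,interpolation=2)[:600,:800])
cv2.imwrite('pics/b1.png',cv2.resize(a,None,fx=4,fy=4,interpolation=2))
a=cv2.imread('pics/a_side.png')[160:290,220:360]; cv2.imwrite('pics/b2.png',cv2.resize(a,None,fx=4,fy=4,interpolation=2))
E
```

```text
(no output)
```

View pics/b1.png

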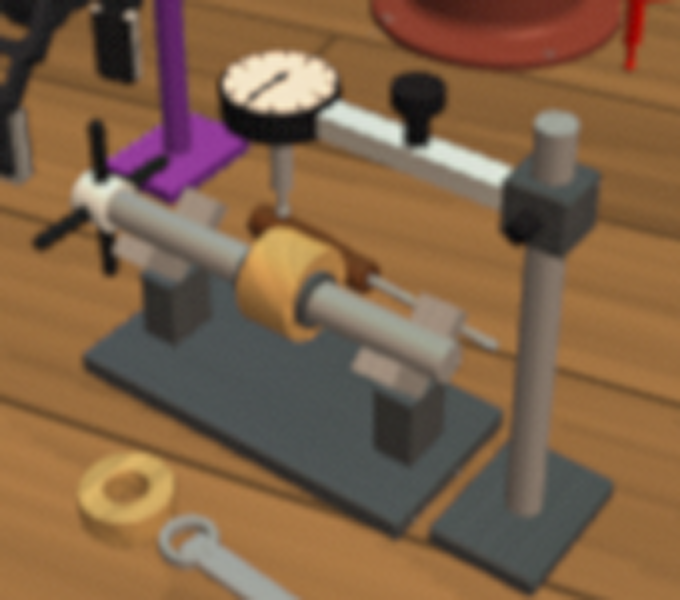

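View pics/b2.png

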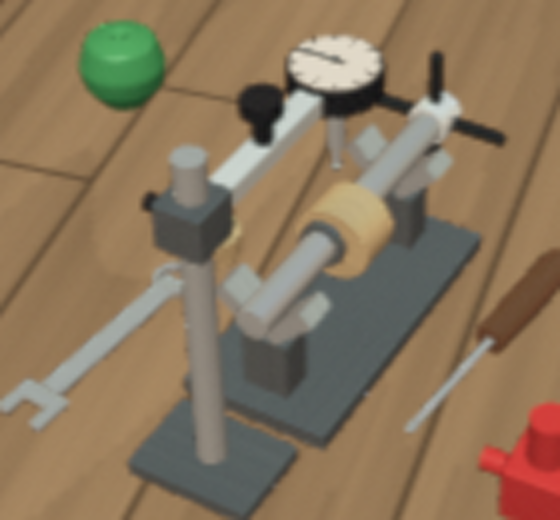

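```bash
cat > m.py <<'E'
from h import *
S,D=model('scene'),model('side')
P={'knob':((334.5,190.5),(285.5,183)),'coltop':((369,200),(267,198.75)),'colbase':((361.2,297),(272.75,274.5)),'hub':((255,219.5),(329,188.75)),
'spoke':((254,201),(329,174.5)),'spend':((342.5,259),(284.25,239.5)),'tip':((300.75,223.75),(304,202)),'dial':((300,190.5),(303.75,175.5))}
for k,(a,b) in P.items():
    x,r=tri(S,a,D,b); print(k,x.round(4),round(r,4))
E
python3 m.py
```

```text
knob [0.5271 0.1361 0.2477] 0.0019
coltop [0.5427 0.21   0.2538] 0.0008
colbase [0.5431 0.212  0.0079] 0.0013
hub [ 0.4796 -0.0862  0.0828] 0.0008
spoke [ 0.4799 -0.0833  0.1366] 0.0002
spend [0.5288 0.1595 0.086 ] 0.003
tip [0.51   0.0537 0.1325] 0.0012
dial [0.5099 0.0534 0.2174] 0.0015
```

The close crop confirms the grey gauge: it has a black knob, stands over the drum, and its column top measures z = 0.254. Next I'll locate the purple stand, which is a possible obstacle near the handle, and print the tool axes.

```bash
python3 - <<'E'
from h import *
s=manip.state();q=s['tool_rot'];print(R.from_quat([q[1],q[2],q[3],q[0]]).as_matrix().round(2))
print(np.array(manip.camera_model('wrist')['mount']).round(3))
S,D=model('scene'),model('side')
for n,a,b in(('pcoltop',(269,131),(391,144)),('pcolbase',(274,207),(384,208))): print(n,tri(S,a,D,b))
# purple dial: side
print(onz(D,(410,128),0.217))
a=cv2.imread('pics/a_side.png')[100:240,300:440]; cv2.imwrite('pics/b3.png',cv2.resize(a,None,fx=4,fy=4,interpolation=2))
K,Rm,t=model('wrist')
for n,p in dict(hub=(.481,-.083,.085),drumtop=(.51,.054,.11),dial=(.51,.0535,.2174),spoke=(.481,-.083,.143)).items(): print(n,proj((K,Rm,t),p))
E
```

```text
[[ 0. -0.  1.]
 [-1.  0.  0.]
 [-0. -1. -0.]]
[[ 0.     0.961  0.277 -0.071]
 [ 0.001 -0.277  0.961 -0.142]
 [ 1.     0.    -0.001 -0.   ]
 [ 0.     0.     0.     1.   ]]
pcoltop (array([ 0.32151076, -0.12579782,  0.24409233]), 0.002889328042668366)
pcolbase (array([ 0.31816622, -0.1300956 ,  0.0126734 ]), 0.004022605849092571)
[ 0.28692937 -0.27558776  0.217     ]
hub [153.39517977 269.86180776]
drumtop [155.13081512 114.4132449 ]
dial [ 48.64247204 132.22357187]
spoke [119.31060753 307.96307626]
```

View pics/b3.png

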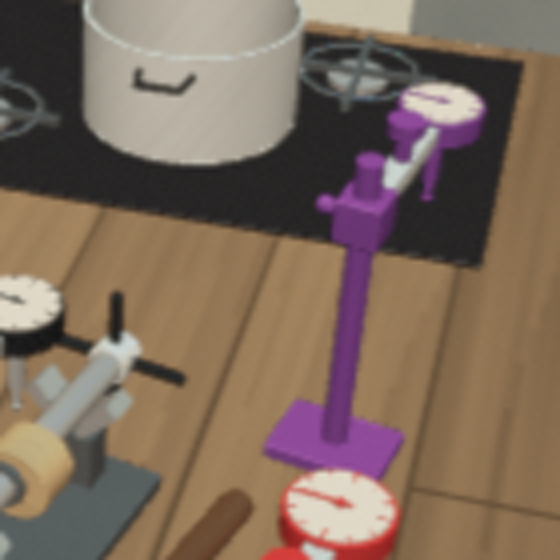

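```bash
python3 -m jog '{"offset":[[0,0,0.7],[0,0,0.7],[-0.49,0.68,0],[-0.49,0.68,0],[-0.49,0.68,0],[-0.48,0.68,0],[0,0,0],[0,0,0],[0,0,0]],"angular":[[0,0,0],[0,0,0],[0,0,-0.5],[0,0,-0.5],[0,0,-0.5],[0,0,-0.5],[0,0,0],[0,0,0],[0,0,0]],"jaw":[0,0,0,0,0,0,0,0,0]}'
python3 - <<'E'
from h import *
M=model('wrist')
cv2.imwrite('pics/c1.png',manip.grab_frame('wrist'))
for n,p in dict(knob=(.527,.136,.2477),tcp=manip.state()['tool_pos']).items(): print(n,proj(M,p))
a=manip.grab_frame('side')[120:280,200:360]; cv2.imwrite('pics/c2.png',cv2.resize(a,None,fx=3.5,fy=3.5,interpolation=2))
E
```

```text
time: 1.05
tool_pos: [0.5278, 0.1354, 0.3011]
tool_rot: [-0.445, 0.445, -0.55, 0.55]
contact_force: [-0.6, 0.4, 0.7]
gripper_width: -0.001
knob [313.30165147 216.33959454]
tcp [315.68842504 259.3561217 ]
```

View pics/c1.png

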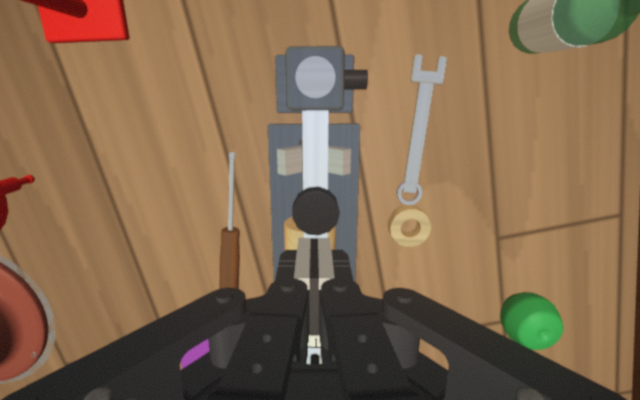

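View pics/c2.png

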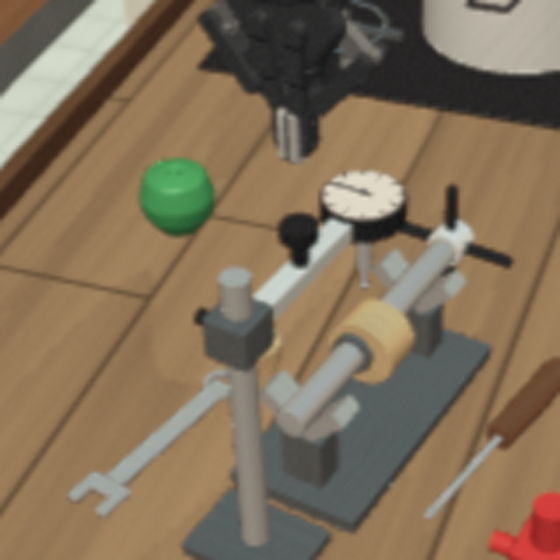

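The view is aligned with the carriage arm, and the knob's top is at (316,210).

```bash
python3 - <<'E'
from h import *
M=model('wrist')
for uv in((316,210),(316,76)): print(onz(M,uv,.2477 if uv[1]>100 else .254))
print(manip.state()['tool_pos'])
E
```

```text
[0.52950837 0.13917106 0.2477    ]
[0.54465513 0.2106485  0.254     ]
[0.52804137 0.13502182 0.3009683 ]
```

```bash
python3 -m jog '{"offset":[[0.01,0.06,-0.3],[0,0,-0.3],[0,0,-0.2],[0,0,-0.06],[0,0,-0.06],[0,0,-0.06],[0,0,-0.06],[0,0,-0.06],[0,0,-0.06],[0,0,0]],"angular":[[0,0,0],[0,0,0],[0,0,0],[0,0,0],[0,0,0],[0,0,0],[0,0,0],[0,0,0],[0,0,0],[0,0,0]],"jaw":[0,0,0,0,0,0,0,0,0,0]}'
python3 - <<'E'
from h import *
M=model('wrist')
cv2.imwrite('pics/d1.png',manip.grab_frame('wrist'))
a=manip.grab_frame('side')[120:280,200:360]; cv2.imwrite('pics/d2.png',cv2.resize(a,None,fx=3.5,fy=3.5,interpolation=2))
a=manip.grab_frame('scene')[160:290,230:400]; cv2.imwrite('pics/d3.png',cv2.resize(a,None,fx=4,fy=4,interpolation=2))
E
```

```text
time: 2.15
tool_pos: [0.5282, 0.1391, 0.244]
tool_rot: [-0.445, 0.445, -0.549, 0.55]
contact_force: [-0.3, -0.6, 3.5]
gripper_width: 0.002
```

View pics/d1.png

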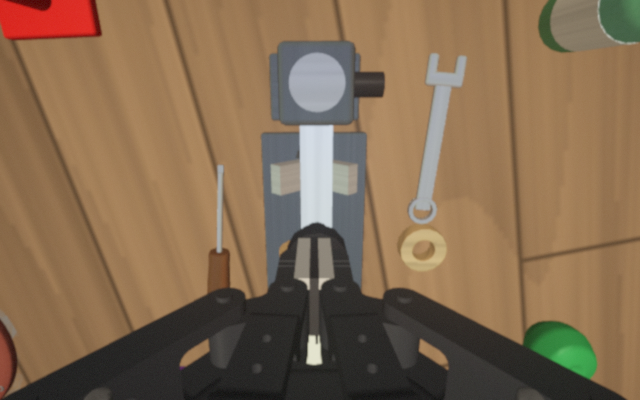

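View pics/d2.png

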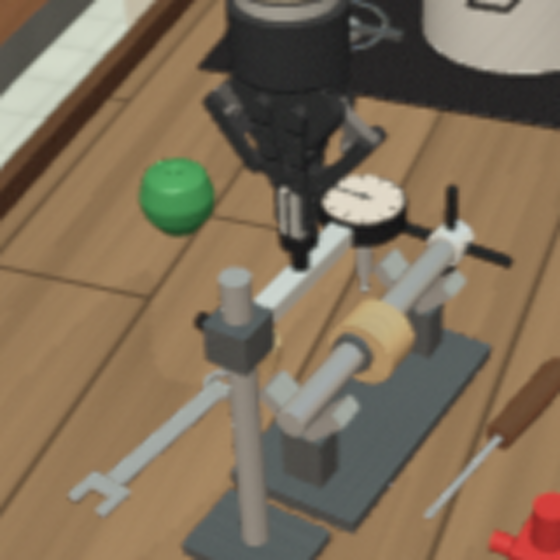

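View pics/d3.png

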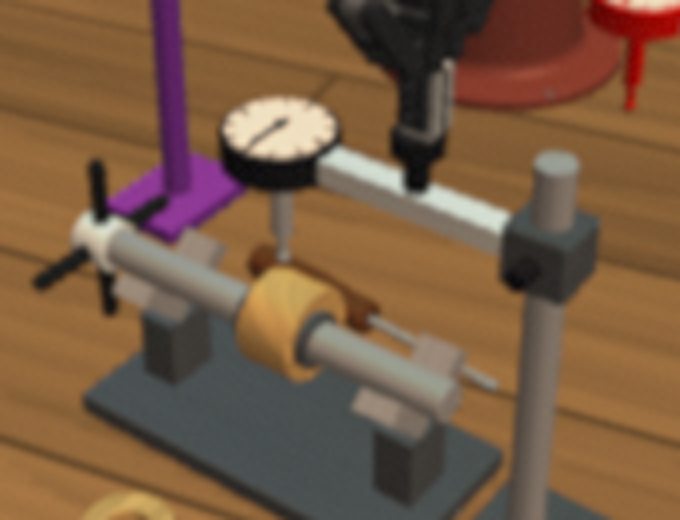

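The fingertips are on the knob at z≈0.244 with 3.5 N. Pushing on down.

```bash
python3 -m jog '{"offset":[[0,0,-0.05],[0,0,-0.05],[0,0,-0.05],[0,0,-0.05],[0,0,-0.05],[0,0,-0.05],[0,0,0],[0,0,0]],"angular":[[0,0,0],[0,0,0],[0,0,0],[0,0,0],[0,0,0],[0,0,0],[0,0,0],[0,0,0]],"jaw":[0,0,0,0,0,0,0,0]}'
cat > look.py <<'E'
import sys
from h import *
n=sys.argv[1]
a=manip.grab_frame('side')[130:230,240:360]; b=manip.grab_frame('scene')[160:270,250:360]
a=cv2.resize(a,None,fx=3.3,fy=3.3,interpolation=2); b=cv2.resize(b,None,fx=3,fy=3,interpolation=2)
cv2.imwrite(f'pics/{n}.png',np.hstack([a,b]))
E
sed -i 's/fx=3.3,fy=3.3/dsize=None,fx=3.3,fy=3.3/; s/,None,dsize=None/,None/' look.py
python3 look.py e1
```

```text
time: 3.1
tool_pos: [0.5282, 0.139, 0.2285]
tool_rot: [-0.445, 0.445, -0.549, 0.55]
contact_force: [0.1, 0.1, 3.2]
gripper_width: -0.004
```

View pics/e1.png

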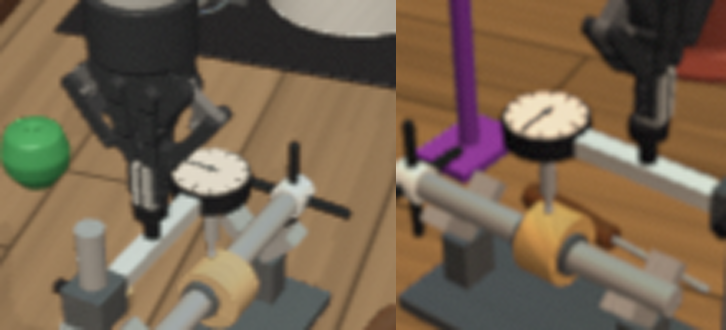

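```bash
python3 -m jog '{"offset":[[0,0,-0.04],[0,0,-0.04],[0,0,-0.04],[0,0,0]],"angular":[[0,0,0],[0,0,0],[0,0,0],[0,0,0]],"jaw":[0,0,0,0]}'
python3 look.py e2
```

```text
time: 3.6
tool_pos: [0.5283, 0.139, 0.2225]
tool_rot: [-0.445, 0.445, -0.549, 0.55]
contact_force: [0.9, 1.2, 4.4]
gripper_width: 0.003
```

View pics/e2.png

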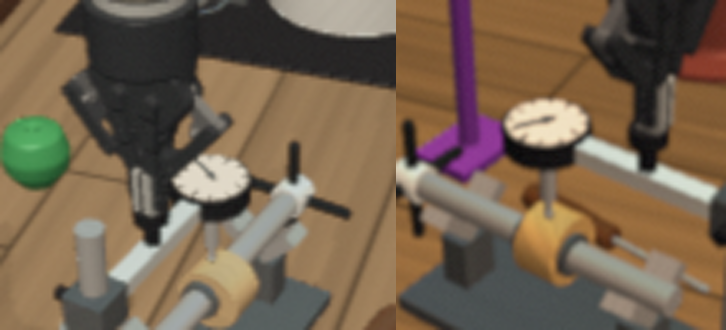

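```bash
cat > dial.py <<'E'
import sys
from h import *
n=sys.argv[1]; zd=float(sys.argv[2])  # dial face z
out=[]
u=np.array([0.2101,0.9777]); xx=np.array([u[1],-u[0]])
c=np.array([0.5105,0.0540])
for cam in ('side','scene'):
    M=model(cam); im=manip.grab_frame(cam)
    # rectify dial: right=+x gauge, up=+y gauge, so clockwise = clockwise from above
    src=[];dst=[]
    for a,b in((-40,-40),(40,-40),(40,40),(-40,40)):
        p=c+xx*a/1000+u*b/1000; src.append(proj(M,[*p,zd])); dst.append([160+4*a,160-4*b])
    H=cv2.getPerspectiveTransform(np.float32(src),np.float32(dst))
    out.append(cv2.warpPerspective(im,H,(320,320),flags=cv2.INTER_CUBIC))
cv2.imwrite(f'pics/{n}.png',np.hstack(out))
E
python3 dial.py f1 0.195
```

```text
(no output)
```

View pics/f1.png

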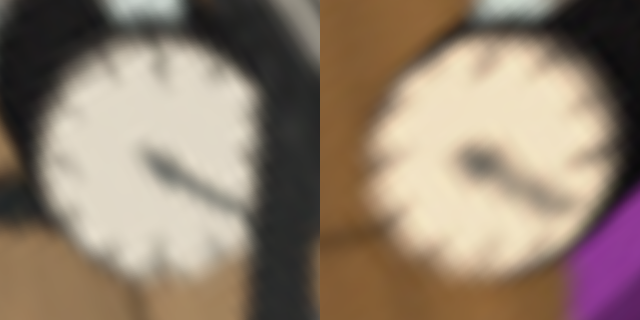

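The needle is at about 28° (0.48 rad), so about 4.4 mm more is needed.

```bash
python3 -m jog '{"offset":[[0,0,-0.03],[0,0,-0.03],[0,0,-0.026],[0,0,0],[0,0,0]],"angular":[[0,0,0],[0,0,0],[0,0,0],[0,0,0],[0,0,0]],"jaw":[0,0,0,0,0]}'
python3 dial.py f2 0.190
```

```text
time: 4.3
tool_pos: [0.5282, 0.1391, 0.2183]
tool_rot: [-0.445, 0.445, -0.549, 0.55]
contact_force: [2.1, 0.3, 5.2]
gripper_width: -0.002
```

View pics/f2.png

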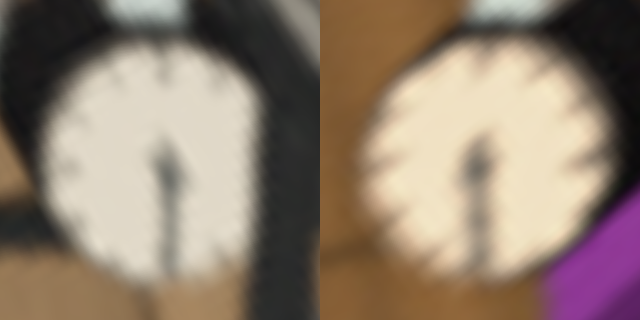

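The needle is at 90°, a quarter turn. Lifting off and moving behind the upright spoke.

```bash
python3 -m jog '{"offset":[[0,0,0.2],[0,0,0.7],[0,0,0.73],[-0.2,-0.5,0],[-0.3,-0.76,0],[-0.3,-0.76,0],[-0.3,-0.76,0],[-0.3,-0.76,0],[-0.23,-0.76,0],[0,0,-0.6],[0,0,-0.6],[0,0,-0.6]],"angular":[[0,0,0],[0,0,0],[0,0,0],[0,0,0],[0,0,0],[0,0,0],[0,0,0],[0,0,0],[0,0,0],[0,0,0],[0,0,0],[0,0,0]],"jaw":[0,0,0,0,0,0,0,0,0,0,0,0]}'
python3 dial.py g1 0.190
python3 - <<'E'
from h import *
M=model('wrist')
cv2.imwrite('pics/g2.png',manip.grab_frame('wrist'))
print(manip.state()['tool_pos'])
for n,p in dict(hub=(.481,-.083,.085),spoke=(.481,-.083,.143),dial=(.5105,.054,.19)).items(): print(n,proj(M,p))
E
```

```text
time: 5.6
tool_pos: [0.4457, -0.0764, 0.2081]
tool_rot: [0.444, -0.445, 0.55, -0.549]
contact_force: [0.7, -0.5, 0.1]
gripper_width: -0.0
[ 0.44456133 -0.07546779  0.20687425]
hub [368.06839621 187.60674518]
spoke [381.02246312 212.99938126]
dial [ 423.41024504 -108.73139893]
```

View pics/g1.png

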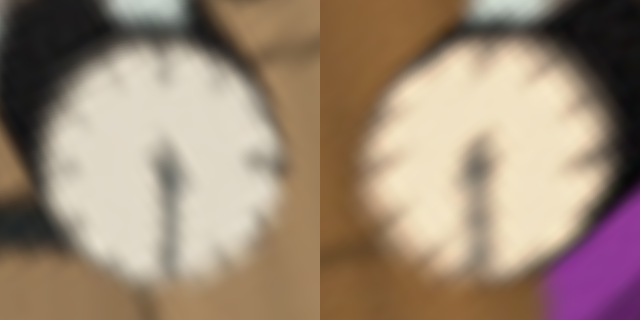

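View pics/g2.png

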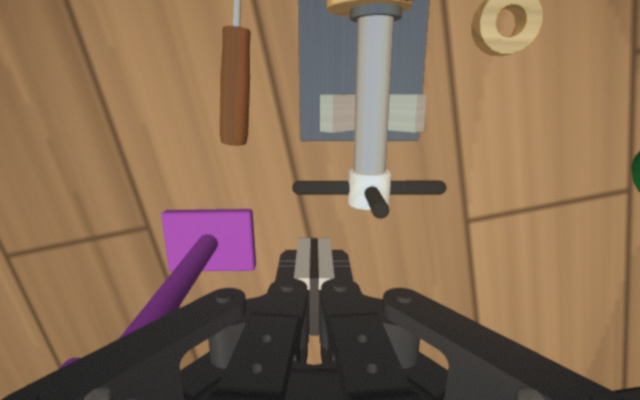

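```bash
python3 -m jog '{"offset":[[0,0,-0.5],[0,0,-0.5],[0,0,-0.5],[0,0,-0.3],[0.05,-0.01,0],[0.05,-0.01,0],[0.05,-0.01,0],[0.05,-0.01,0],[0.05,-0.01,0],[0.05,-0.01,0],[0,0,0]],"angular":[[0,0,0],[0,0,0],[0,0,0],[0,0,0],[0,0,0],[0,0,0],[0,0,0],[0,0,0],[0,0,0],[0,0,0],[0,0,0]],"jaw":[0,0,0,0,0,0,0,0,0,0,0]}'
python3 look.py g3
python3 - <<'E'
from h import *
cv2.imwrite('pics/g4.png',manip.grab_frame('wrist'))
E
```

```text
time: 6.85
tool_pos: [0.4618, -0.0791, 0.1197]
tool_rot: [-0.445, 0.445, -0.549, 0.55]
contact_force: [0.3, 0.2, 0.9]
gripper_width: -0.002
```

View pics/g3.png

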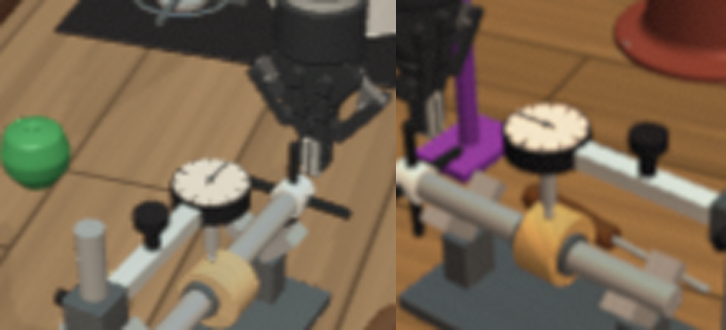

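View pics/g4.png

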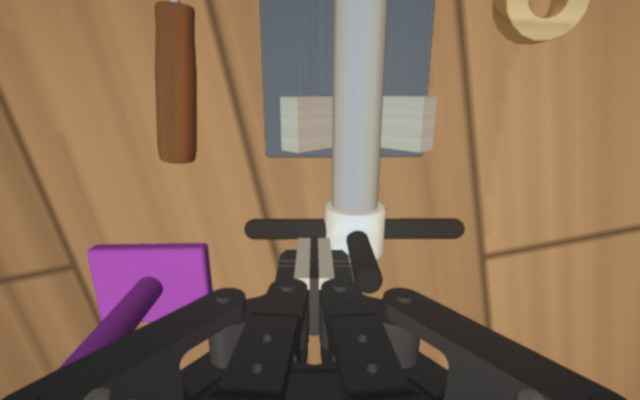

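```bash
python3 -m jog '{"offset":[[0,0,-0.11],[0.05,-0.01,0],[0.05,-0.01,0],[0.05,-0.01,0],[0.05,-0.01,0],[0.05,-0.01,0],[0.05,-0.01,0],[0,0,0]],"angular":[[0,0,0],[0,0,0],[0,0,0],[0,0,0],[0,0,0],[0,0,0],[0,0,0],[0,0,0]],"jaw":[0,0,0,0,0,0,0,0]}'
python3 dial.py g5 0.190
python3 - <<'E'
from h import *
cv2.imwrite('pics/g6.png',manip.grab_frame('wrist'))
E
```

```text
time: 7.8
tool_pos: [0.477, -0.0821, 0.1142]
tool_rot: [-0.445, 0.445, -0.549, 0.55]
contact_force: [-1.0, 0.6, -0.6]
gripper_width: -0.001
```

View pics/g5.png

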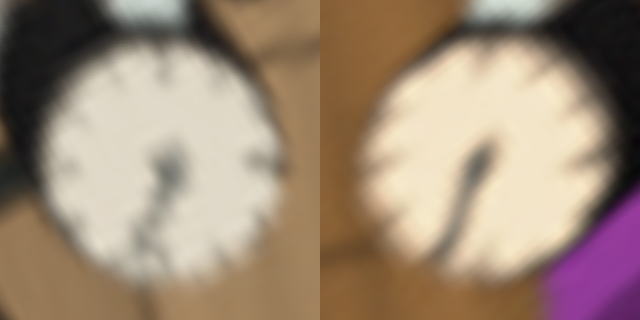

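View pics/g6.png

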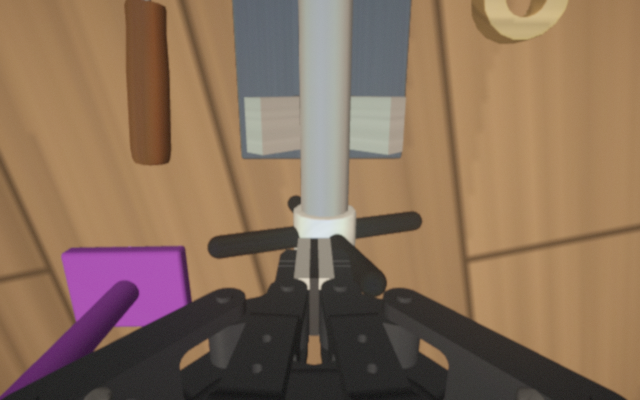

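```bash
cat > th.py <<'E'
# usage: th.py 'ang0,u,v' ... (spoke index angle from upright toward +x, pixel of spoke end centre) at current wrist pose
import sys
from h import *
from scipy.optimize import least_squares
M=model('wrist'); u=np.array([0.2101,0.9777,0]); xx=np.array([u[1],-u[0],0]); zz=np.array([0,0,1.])
C=np.array([0.481,-0.083,0.085])
obs=[tuple(map(float,a.split(','))) for a in sys.argv[1:]]
def pt(p,a): return C+xx*p[1]+u*p[2]+0.057*(np.sin(a)*xx+np.cos(a)*zz)
def f(p): 
    r=[]
    for a,x,y in obs: r+=list((proj(M,pt(p,p[0]+np.radians(a)))-[x,y]))
    return r+[p[1]/.001,p[2]/.001]
best=min((least_squares(f,[t,0,0],x_scale=[.1,.001,.001]) for t in (0,.5,1,1.5)),key=lambda s:s.cost)
print(np.degrees(best.x[0]).round(1),best.x[1:].round(4),np.round(best.fun,1),manip.state()['tool_pos'])
E
python3 th.py -90,214,247 90,418,220
```

```text
20.5 [0.0018 0.0006] [-2.   1.5  1.4 -1.1  1.8  0.6] [ 0.47693519 -0.08210483  0.11435973]
```

```bash
python3 -m jog '{"offset":[[0.05,-0.01,0],[0.05,-0.01,0],[0.05,-0.01,0],[0.05,-0.01,0],[0.05,-0.01,0],[0.05,-0.01,0],[0.05,-0.01,0],[0.05,-0.01,0],[0,0,0]],"angular":[[0,0,0],[0,0,0],[0,0,0],[0,0,0],[0,0,0],[0,0,0],[0,0,0],[0,0,0],[0,0,0]],"jaw":[0,0,0,0,0,0,0,0,0]}'
python3 dial.py i5 0.190
python3 - <<'E'
from h import *
cv2.imwrite('pics/i6.png',manip.grab_frame('wrist'))
E
```

```text
time: 8.85
tool_pos: [0.4971, -0.0861, 0.1142]
tool_rot: [-0.445, 0.445, -0.549, 0.55]
contact_force: [-2.1, -0.3, 0.7]
gripper_width: -0.001
```

View pics/i5.png

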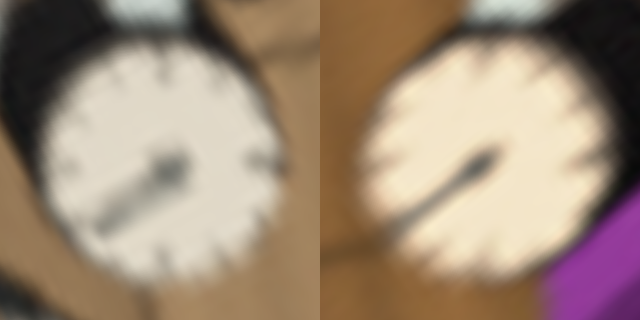

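View pics/i6.png

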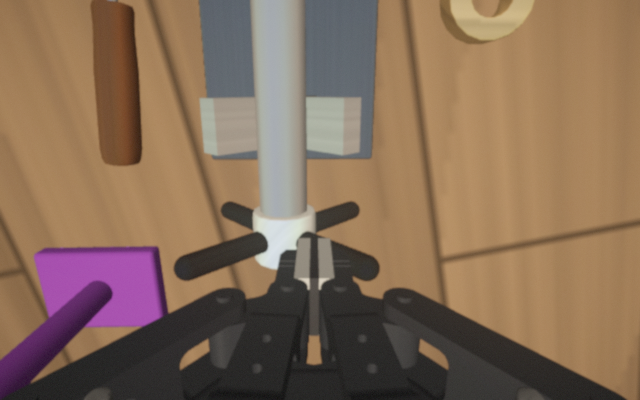

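```bash
python3 th.py -90,181,267 90,354,211 180,226,209 0,374,268; python3 - <<'E'
import numpy as np
from scipy.optimize import brentq
g=lambda f:5*np.cos(f)+np.sqrt(32**2-25*np.sin(f)**2)-4
for f in range(55,150,5):
    n=lambda d:np.degrees(.25*(g(np.radians(f-d))-g(np.radians(f))))
    print(f,n(20.5).round(1),n(47).round(1),n(50).round(1),n(f).round(1))
E
```

```text
44.7 [0.0008 0.0009] [-3.2  2.5  1.2 -3.6 -0.5 -2.   2.5  2.3  0.8  0.9] [ 0.49686537 -0.08610505  0.1142406 ]
55 19.9 33.5 34.0 34.3
60 21.4 37.9 38.8 40.0
65 22.7 41.9 43.2 46.0
70 23.7 45.5 47.1 52.1
75 24.6 48.7 50.6 58.3
80 25.2 51.4 53.6 64.6
85 25.6 53.7 56.2 71.0
90 25.8 55.4 58.2 77.2
95 25.7 56.7 59.7 83.4
100 25.5 57.4 60.6 89.5
105 25.1 57.7 61.1 95.4
110 24.5 57.5 61.1 101.1
115 23.7 56.9 60.5 106.5
120 22.7 55.8 59.6 111.6
125 21.6 54.4 58.1 116.5
130 20.4 52.5 56.3 121.0
135 19.1 50.3 54.1 125.1
140 17.7 47.8 51.6 128.8
145 16.1 45.0 48.7 132.1
```

```bash
python3 -m jog '{"offset":[[0.05,-0.01,0],[0.05,-0.01,0],[0.04,-0.01,0],[0,0,0]],"angular":[[0,0,0],[0,0,0],[0,0,0],[0,0,0]],"jaw":[0,0,0,0]}'
python3 dial.py j5 0.190
python3 - <<'E'
from h import *
cv2.imwrite('pics/j6.png',manip.grab_frame('wrist'))
E
```

```text
time: 9.4
tool_pos: [0.5039, -0.0876, 0.1141]
tool_rot: [-0.445, 0.445, -0.549, 0.55]
contact_force: [-1.3, 0.6, 0.4]
gripper_width: 0.002
```

View pics/j5.png

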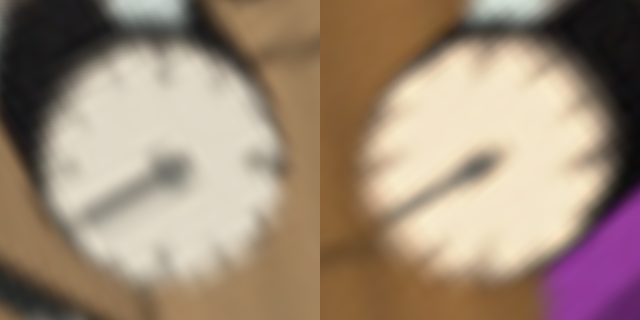

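View pics/j6.png

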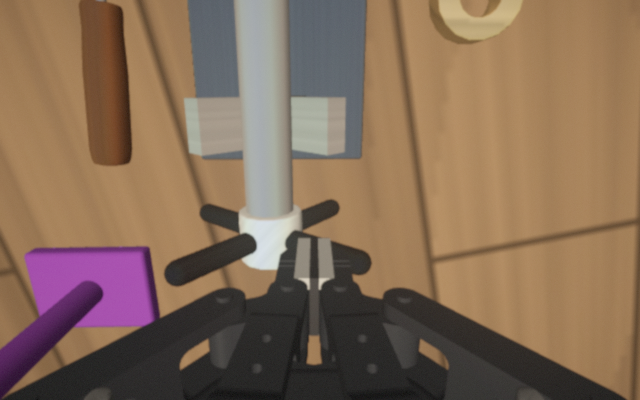

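```bash
python3 th.py -90,172,272 90,335,207 180,205,211; python3 th.py -90,172,272 90,335,207 180,205,211 0,364,262;
```

```text
52.1 [0.0015 0.0011] [-1.1  3.1  0.8 -2.2 -0.1 -1.4  1.5  1.1] [ 0.50377262 -0.08758301  0.11414734]
51.5 [0.0007 0.0013] [-4.   2.3  0.3 -2.3 -0.6 -1.9  4.1  1.9  0.7  1.3] [ 0.50377262 -0.08758301  0.11414734]
```

```bash
python3 -m jog '{"offset":[[-0.15,0.03,0],[-0.15,0.03,0],[0,0,-0.14],[0.05,-0.01,0],[0.05,-0.01,0],[0.05,-0.01,0],[0.05,-0.01,0],[0.05,-0.01,0],[0,0,0]],"angular":[[0,0,0],[0,0,0],[0,0,0],[0,0,0],[0,0,0],[0,0,0],[0,0,0],[0,0,0],[0,0,0]],"jaw":[0,0,0,0,0,0,0,0,0]}'
python3 dial.py k5 0.190
python3 - <<'E'
from h import *
cv2.imwrite('pics/k6.png',manip.grab_frame('wrist'))
E
```

```text
time: 10.45
tool_pos: [0.5015, -0.0871, 0.1071]
tool_rot: [-0.445, 0.445, -0.549, 0.55]
contact_force: [-1.3, 0.3, 0.0]
gripper_width: 0.002
```

View pics/k5.png

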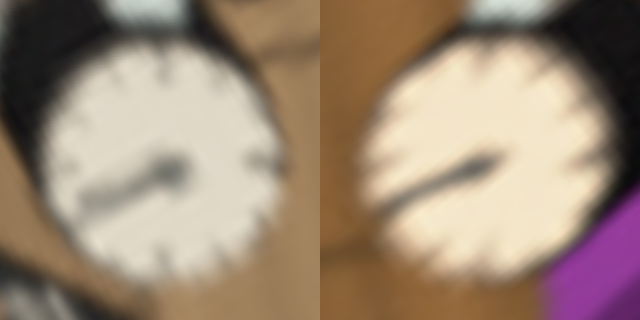

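View pics/k6.png

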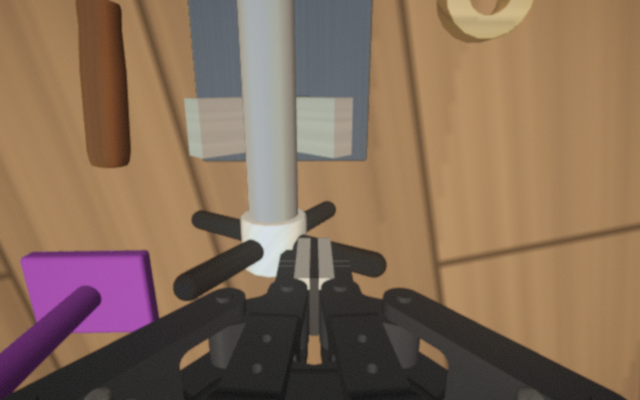

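```bash
python3 th.py -90,184,287 90,331,209 180,199,217; python3 -m jog '{"offset":[[0.05,-0.01,0],[0.04,-0.01,0],[0,0,0]],"angular":[[0,0,0],[0,0,0],[0,0,0]],"jaw":[0,0,0]}'
python3 dial.py l5 0.190
python3 - <<'E'
from h import *
cv2.imwrite('pics/l6.png',manip.grab_frame('wrist'))
E
```

```text
58.6 [0.0021 0.0011] [-1.   2.7  1.7 -2.6 -1.2 -0.6  2.1  1.1] [ 0.5012922  -0.08705512  0.10714014]
time: 10.9
tool_pos: [0.5058, -0.0881, 0.1071]
tool_rot: [-0.445, 0.445, -0.549, 0.55]
contact_force: [-1.6, 0.7, 1.2]
gripper_width: 0.002
```

View pics/l5.png

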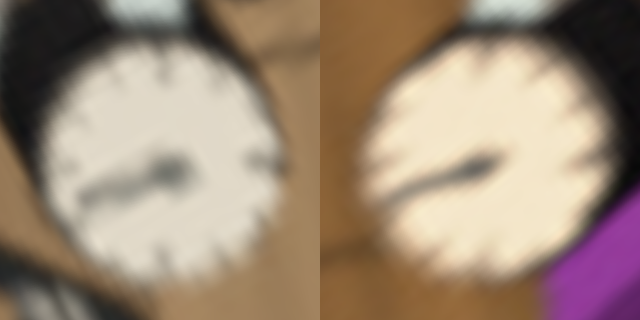

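View pics/l6.png

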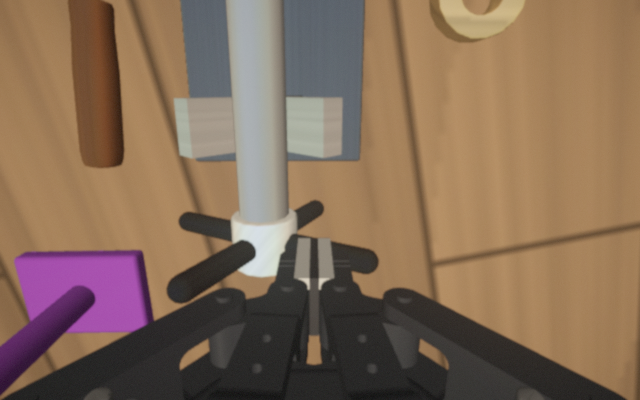

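```bash
python3 th.py -90,176,289 90,319,207 180,187,219; python3 -m jog '{"offset":[[-0.16,0.03,0],[0,0,0.3],[0,0,0.45],[0,0,0.45],[-0.5,0.11,0],[-0.5,0.11,0],[-0.54,0.11,0],[0,0,-0.4],[0,0,-0.4],[0,0,-0.2],[0,0,0]],"angular":[[0,0,0],[0,0,0],[0,0,0],[0,0,0],[0,0,0],[0,0,0],[0,0,0],[0,0,0],[0,0,0],[0,0,0],[0,0,0]],"jaw":[0,0,0,0,0,0,0,0,0,0,0]}'
python3 dial.py m5 0.190
python3 - <<'E'
from h import *
cv2.imwrite('pics/m6.png',manip.grab_frame('wrist'))
E
```

```text
61.6 [0.0019 0.0012] [-0.7  2.5  1.9 -1.6 -1.7 -1.3  1.9  1.2] [ 0.50574266 -0.08804737  0.1071185 ]
time: 12.15
tool_pos: [0.4197, -0.0697, 0.1162]
tool_rot: [0.445, -0.445, 0.55, -0.549]
contact_force: [0.7, -0.2, -0.6]
gripper_width: -0.002
```

View pics/m5.png

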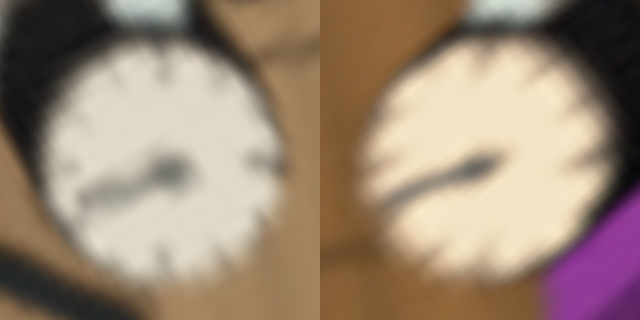

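View pics/m6.png

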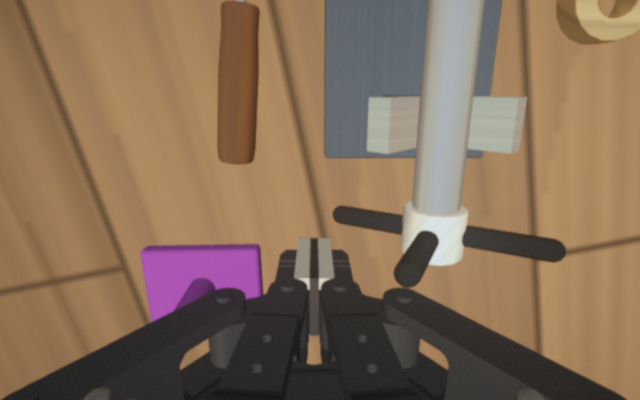

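```bash
python3 th.py -90,408,273 0,559,250 180,340,214; python3 -m jog '{"offset":[[0.1,-0.02,0],[0.1,-0.02,0],[0.1,-0.02,0],[0.05,-0.01,0],[0.05,-0.01,0],[0.05,-0.01,0],[0.05,-0.01,0],[0.05,-0.01,0],[0,0,0]],"angular":[[0,0,0],[0,0,0],[0,0,0],[0,0,0],[0,0,0],[0,0,0],[0,0,0],[0,0,0],[0,0,0]],"jaw":[0,0,0,0,0,0,0,0,0]}'
python3 dial.py n5 0.190
python3 - <<'E'
from h import *
cv2.imwrite('pics/n6.png',manip.grab_frame('wrist'))
E
```

```text
62.1 [0.0011 0.0012] [-1.1  3.   4.9  0.1 -5.4 -2.7  1.1  1.2] [ 0.42129817 -0.07025005  0.11823668]
time: 13.2
tool_pos: [0.4484, -0.0756, 0.117]
tool_rot: [-0.445, 0.445, -0.549, 0.55]
contact_force: [0.7, 0.9, 0.5]
gripper_width: 0.001
```

View pics/n5.png

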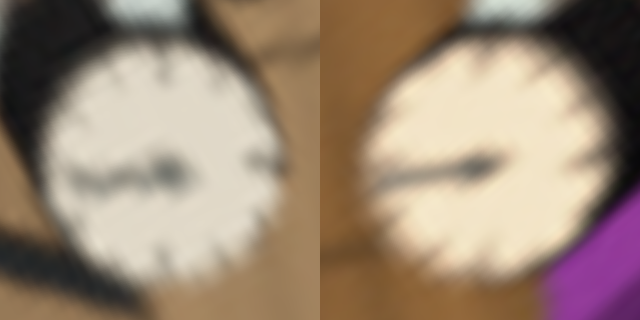

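View pics/n6.png

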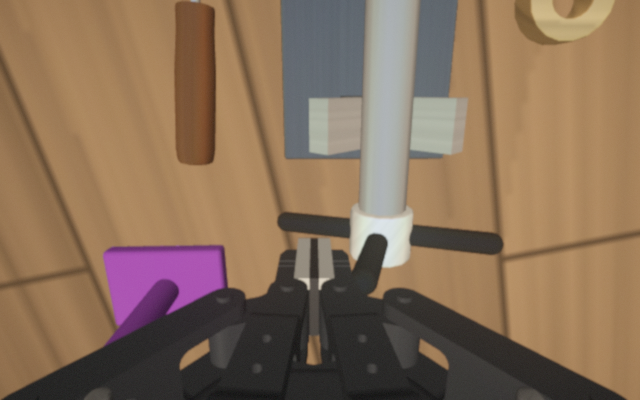

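```bash
python3 -m jog '{"offset":[[0.05,-0.01,0],[0.05,-0.01,0],[0.05,-0.01,0],[0.05,-0.01,0],[0.05,-0.01,0],[0.05,-0.01,0],[0.05,-0.01,0],[0,0,0]],"angular":[[0,0,0],[0,0,0],[0,0,0],[0,0,0],[0,0,0],[0,0,0],[0,0,0],[0,0,0]],"jaw":[0,0,0,0,0,0,0,0]}'
python3 dial.py o5 0.190
python3 - <<'E'
from h import *
cv2.imwrite('pics/o6.png',manip.grab_frame('wrist'))
E
```

```text
time: 14.15
tool_pos: [0.4659, -0.0791, 0.117]
tool_rot: [-0.445, 0.445, -0.549, 0.55]
contact_force: [-0.8, -0.0, -0.3]
gripper_width: 0.0
```

View pics/o5.png

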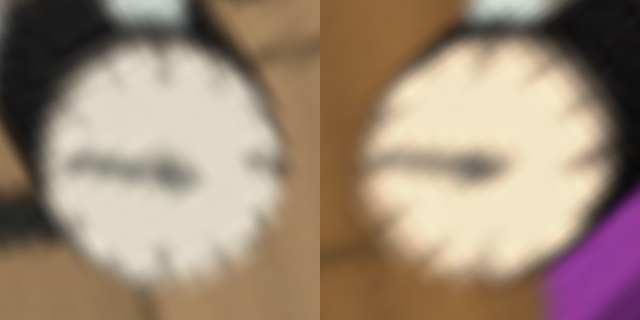

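View pics/o6.png

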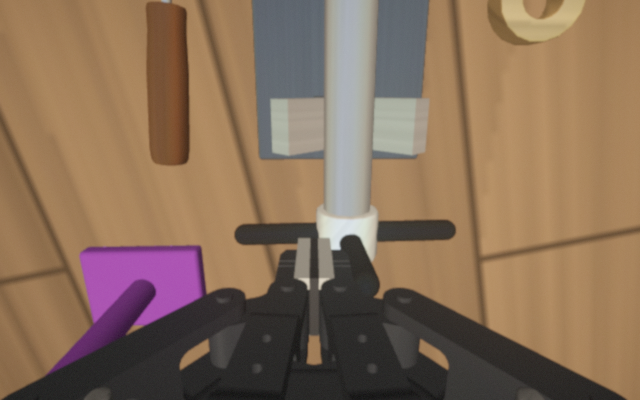

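```bash
python3 th.py -180,241,234 0,450,230; python3 -m jog '{"offset":[[0.05,-0.01,0],[0.05,-0.01,0],[0.05,-0.01,0],[0.05,-0.01,0],[0,0,0]],"angular":[[0,0,0],[0,0,0],[0,0,0],[0,0,0],[0,0,0]],"jaw":[0,0,0,0,0]}'
python3 dial.py p5 0.190
python3 - <<'E'
from h import *
cv2.imwrite('pics/p6.png',manip.grab_frame('wrist'))
E
```

```text
94.9 [0.0013 0.0001] [-3.9  1.6  3.4 -1.   1.3  0.1] [ 0.46566212 -0.07905235  0.11692126]
time: 14.8
tool_pos: [0.4758, -0.0811, 0.1169]
tool_rot: [-0.445, 0.445, -0.55, 0.55]
contact_force: [-0.9, -0.3, -0.7]
gripper_width: 0.004
```

View pics/p5.png

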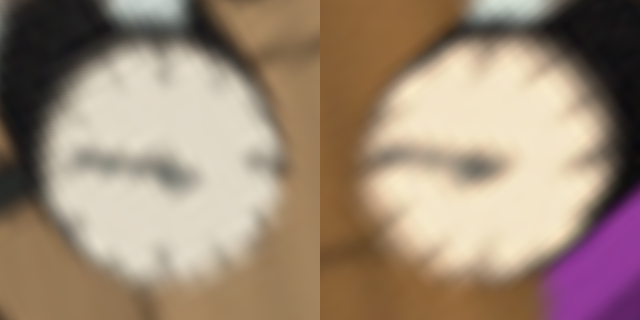

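View pics/p6.png

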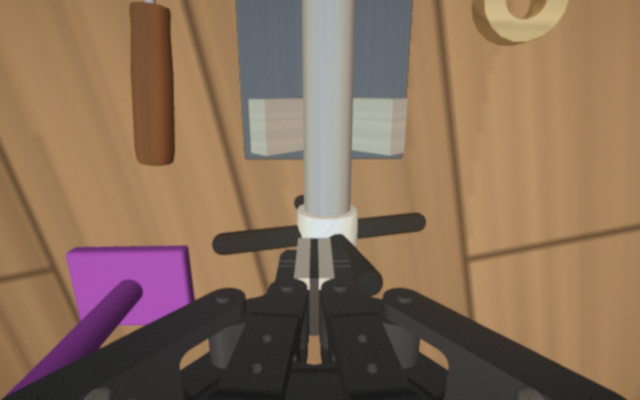

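```bash
python3 th.py -180,218,245 0,420,222; cat > nd.py <<'E'
import cv2,numpy as np
from scipy.optimize import least_squares
def ang(n,near=None):
    im=cv2.cvtColor(cv2.imread(f'pics/{n}.png'),cv2.COLOR_BGR2GRAY).astype(float); r=[]
    for o,c in((0,(162,160)),(320,(168,159))):
        I=im[:,o:o+320]; y,x=np.mgrid[:320,:320]; X=x-c[0];Y=y-c[1]; rr=np.hypot(X,Y)
        bg=np.median(I[rr<85]); w=np.clip(bg-I-25,0,None)*(rr<88)
        cx,cy=(w*X).sum()/w.sum(),(w*Y).sum()/w.sum()
        C=np.cov(np.vstack([X[w>0],Y[w>0]]),aweights=w[w>0]); e,v=np.linalg.eigh(C); d=v[:,1]
        if d@[cx,cy]<0:d=-d
        r.append(np.degrees(np.arctan2(d[1],d[0]))%360)
    return r
if __name__=='__main__':
    ns=['f2','g1','g5','i5','j5','k5','l5','m5','o5','p5']; th=[0,0,20.5,46.5,52,58.6,61.6,62,94.9,109]
    A=[]
    for n,t in zip(ns,th): r=ang(n); A.append(np.mean(r)); print(n,t,np.round(r,1))
    g=lambda f:5*np.cos(f)+np.sqrt(32**2-25*np.sin(f)**2)-4
    th=np.radians(th);A=np.array(A)
    F=lambda p:p[1]+np.degrees(.25*(g(np.radians(p[0])-th)-g(np.radians(p[0]))))-A
    for z in(80,110,135):
        s=least_squares(F,[z,90],loss='soft_l1'); print(s.x,s.cost,s.fun.round(1))
E
python3 nd.py
```

```text
108.5 [0.0014 0.0001] [-2.3  1.7  1.9 -1.5  1.4  0.1] [ 0.47570728 -0.08103503  0.11706579]
f2 0 [94.3 90.6]
g1 0 [88.5 90.5]
g5 20.5 [109.2 114.3]
i5 46.5 [140.8 145.6]
j5 52 [149.8 152.6]
k5 58.6 [157.  159.5]
l5 61.6 [161.8 163. ]
m5 62 [160.7 162.4]
o5 94.9 [186.5 184.3]
p5 109 [189.4 188.6]
[109.8761107   87.84326782] 6.275205889741282 [-4.6 -1.7  0.6  1.5 -0.   0.3 -0.7  0.6  0.6 -0.2]
[109.87610875  87.84326833] 6.27520588972512 [-4.6 -1.7  0.6  1.5 -0.   0.3 -0.7  0.6  0.6 -0.2]
[109.87610876  87.84326833] 6.275205889725223 [-4.6 -1.7  0.6  1.5 -0.   0.3 -0.7  0.6  0.6 -0.2]
```

```bash
python3 - <<'E'
from nd import *
ns=['f2','g1','g5','i5','j5','k5','l5','m5','o5','p5']; th=np.radians([0,0,20.5,46.5,52,58.6,61.6,62,94.9,108.5])
g=lambda f:5*np.cos(f)+np.sqrt(32**2-25*np.sin(f)**2)-4
for cols in([0,1],[0],[1]):
  A=np.array([np.mean(np.array(ang(n))[cols]) for n in ns])
  for drop in([],[0,1],[2,3],[8],[9],[8,9],[4,5,6,7]):
    k=[i for i in range(10) if i not in drop]
    F=lambda p:(p[1]+np.degrees(.25*(g(np.radians(p[0])-th)-g(np.radians(p[0]))))-A)[k]
    s=least_squares(F,[105,90]); print(cols,drop,s.x.round(1),np.sqrt(np.mean(s.fun**2)).round(2))
E
```

```text
[0, 1] [] [109.4  88.3] 1.63
[0, 1] [0, 1] [110.3  87.4] 0.6
[0, 1] [2, 3] [108.5  88.9] 1.55
[0, 1] [8] [109.9  88.3] 1.7
[0, 1] [9] [108.8  88.3] 1.71
[0, 1] [8, 9] [128.9  91. ] 0.92
[0, 1] [4, 5, 6, 7] [109.1  88.7] 2.0
[0] [] [111.7  87.3] 2.65
[0] [0, 1] [112.8  86. ] 0.99
[0] [2, 3] [109.8  88.4] 2.44
[0] [8] [111.8  87.3] 2.79
[0] [9] [113.6  87.3] 2.76
[0] [8, 9] [133.1  91.1] 1.7
[0] [4, 5, 6, 7] [111.2  87.7] 3.32
[1] [] [107.4  89.4] 0.86
[1] [0, 1] [107.9  88.9] 0.67
[1] [2, 3] [107.3  89.5] 0.91
[1] [8] [108.2  89.4] 0.74
[1] [9] [105.6  89.5] 0.68
[1] [8, 9] [103.3  89.6] 0.69
[1] [4, 5, 6, 7] [107.2  89.7] 1.0
```

The fit puts the peak at 107–112° of spindle turn, and the spindle is at about 108.5°. I'll back off straight, lift clear and check.

```bash
python3 -m jog '{"offset":[[-0.1,0.02,0],[-0.2,0.04,0],[-0.1,0.02,0],[0,0,0.5],[0,0,0.7],[0,0,0.7],[0,0,0.7],[0,0,0.4],[0,0,0]],"angular":[[0,0,0],[0,0,0],[0,0,0],[0,0,0],[0,0,0],[0,0,0],[0,0,0],[0,0,0],[0,0,0]],"jaw":[0,0,0,0,0,0,0,0,0]}'
python3 dial.py q5 0.190; python3 look.py q7
python3 - <<'E'
from h import *
from nd import ang
print(ang('q5'))
cv2.imwrite('pics/q6.png',manip.grab_frame('wrist'))
E
```

```text
time: 15.85
tool_pos: [0.4568, -0.0775, 0.2712]
tool_rot: [-0.446, 0.444, -0.547, 0.552]
contact_force: [-0.0, 0.3, 0.4]
gripper_width: 0.001
[np.float64(189.41502797394114), np.float64(188.3927405911739)]
```

View pics/q7.png

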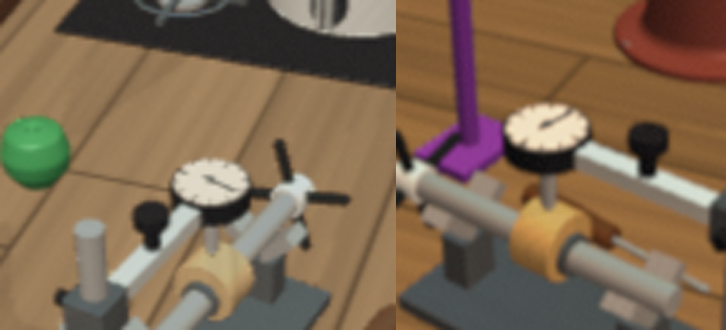

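View pics/q6.png

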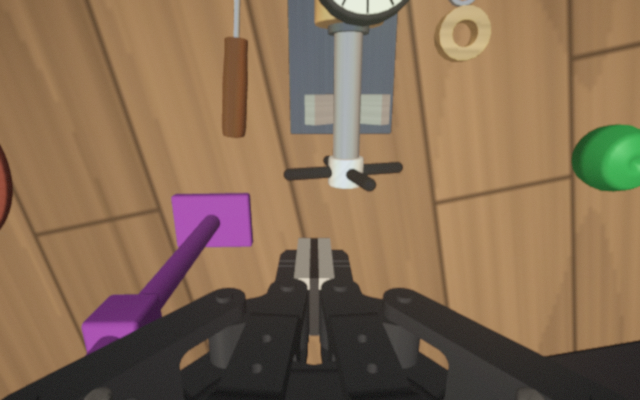

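```bash
python3 th.py -180,288,174 0,399,168 -90,368,184; python3 - <<'E'
from h import *
import cv2
q=cv2.imread('pics/q6.png')[140:210,260:430]; cv2.imwrite('pics/q8.png',cv2.resize(q,None,fx=4.5,fy=4.5,interpolation=2))
E
```

```text
104.9 [-0.      0.0005] [-4.4 -0.3  2.5 -0.9  1.8  1.8 -0.   0.5] [ 0.45447433 -0.07669344  0.26477543]
```

View pics/q8.png

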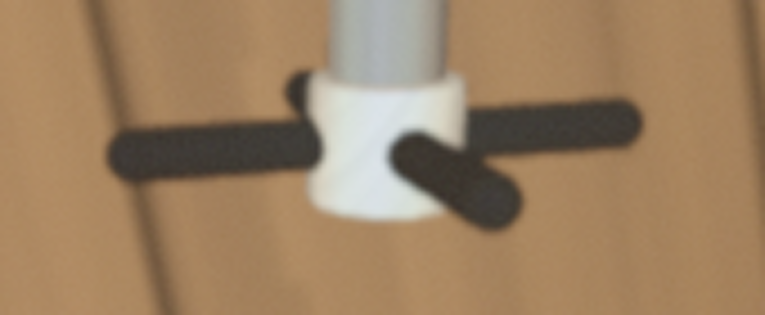

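```bash
for r in 0.0525 0.056; do sed "s/0\.057/$r/" th.py > th2.py; python3 th2.py -180,288.4,174.7 0,398.2,167.3 -90,370.2,185.6; done
python3 - <<'E'
from nd import *
ns=['f2','g1','g5','i5','j5','k5','l5','m5','o5','p5']
g=lambda f:5*np.cos(f)+np.sqrt(32**2-25*np.sin(f)**2)-4
for last in(104,107,110): # what peak angle if rise only is used
  for rise in (96,98.5,101):
    pass
for rise in(94,96,98,100,102):
    from scipy.optimize import brentq
    # rise from theta 0 to 'now'; now near peak
    print(rise,[round(brentq(lambda f:np.degrees(.25*(g(np.radians(f-t))-g(np.radians(f))))-rise,100,118),1) if (np.degrees(.25*(g(np.radians(100-t))-g(np.radians(100))))-rise)*(np.degrees(.25*(g(np.radians(118-t))-g(np.radians(118))))-rise)<0 else None for t in(105,108)])
E
```

```text
106.2 [ 0.0005 -0.0002] [ 1.2 -0.2 -1.1  0.5 -0.6 -0.5  0.5 -0.2] [ 0.45447433 -0.07669344  0.26477543]
106.7 [0.0001 0.    ] [-3.1 -0.1  1.6 -0.   1.4  0.3  0.1  0. ] [ 0.45447433 -0.07669344  0.26477543]
94 [103.8, 104.0]
96 [105.5, 105.6]
98 [107.3, 107.3]
100 [109.2, 109.0]
102 [111.3, 110.9]
```

The wrist fit with sub-pixel residuals puts the spindle at 106.3°. The peak from the needle's rise is 107–109°, so it is within about 3°. Nothing is touching, so I'm handing in.

```bash
python3 -c "
from plant import manip
s=manip.state();print(s['time'],s['contact_force'],s['tool_pos']);print(manip.job_done())"
```

```text
16.1 [ 0.52159658 -0.43284457  0.41897827] [ 0.45447433 -0.07669344  0.26477543]
the job is handed in; nothing more can be done
None
```

The job is handed in at 16.1 s: the drum's high spot is under the plunger to within a few degrees by my estimate, with everything let go.

- **Gauge:** I pushed the grey gauge's black knob down with shut fingertips, using at most about 5 N in the readings. The needle then stood at about 90° and held there after I let go.
- **Spindle:** I turned it about 106° by pushing two spokes in turn away from the robot. Pushing readings stayed around 2 N or less.
- **Final reading:** The needle finished at about 189°. It was slowing there and read the same before and after I let go. That is about 3.3 of the plunger's 5.25 rad, so the plunger was well short of its end stop.

**How sure the peak is:** I did not turn past the peak and back to see the needle drop. I fitted the needle against spindle angle using the known 5 mm offset.
- Fits with all readings put the peak at 107–112°.
- The rise from the start gives 107–109°.
- Most partial fits fell between 103° and 114°. Two fits gave 129–133°, but only when I left out the readings nearest the peak.

**Checks that disagreed:**
- The two fixed cameras differed by up to about 5° on the needle.
- My last spindle angle came out at 108.5° while pushing and 106.3° after lifting off. The second is the better fit.

In the views I took, the screwdriver, collar and wrench looked undisturbed and the spindle was still in its V.

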